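# Put the washed-up things away by kind

### The arm

A 7-joint arm with a two-finger parallel gripper is mounted at the origin on the work surface. World frame = base frame: x ahead of the robot, y to its left, z up, the work surface at z = 0. Lengths are in m, angles in rad, forces in N, time in s.
With the tool pointing down it reaches from about 0.4 to 0.75 m from the base axis. Payload 19.5 kg.
Tool frame: the origin (TCP) lies at the very end of the fingers, on their centre line; the grasp point (between the pads) lies 19 mm behind it; z points along the fingers, y is the line along which they close (so a half turn about z gives the same grasp; the last joint's range is limited). The gripper opens to 85 mm and grips with 20 to 120 N. Pads are 22 mm wide; open, the fingers measure 114 mm over their backs; the gripper's body (76 mm by 85 mm) begins 54 mm behind the grasp point. The pads swing forward as they close: fully open they stand 13 mm farther back than shut.
Start: joints at [-1.205, 0.707, -0.028, 1.485, 0.022, 0.951, -0.075], TCP at [0.228, 0.528, 0.231] pointing down, gripper open.
Joint ranges: [-2.71, 2.71], [-0.32, 2.16], [-1.57, 1.52], [0, 2.45], [-1.46, 4.6], [0, 2.02], [-2.83, 2.83]. Speed limits (rad/s): [1.89, 1.89, 2.57, 2.57, 3.01, 3.01, 3.01].

### API

Orientations are given as a unit quaternion [x, y, z, w].
In Python, from plant import readout, optics, robot, spot_in, silhouettes, landmark_of gives the robot as it stands.
- The arm moves only by the tool move_arm, never from a script. Its argument "deltas" is a list of rows, each a list of 3 entries, a list of its own where there are three numbers: the finger opening in cm, from 0 to 8.54, then the shift along the world's x, y, z in a scale on which 1.0 is 0.6 m, then the turn, a rotation vector about the world's x, y, z in a scale on which 1.0 is pi rad. In form: [[hand, [dx, dy, dz], [rx, ry, rz]], ...]. A call has 1 to 20 rows; each row is the pose to reach, as a shift and turn from the pose commanded when the call began; what a row does not reach only later rows make up. A row lasts 1/10 s, in which the tool goes at most 50 mm and 8.59 degrees, less where a joint would pass 70% of its speed; a pose out of reach is approached as far as the arm can. A call with a gripper value outside its range is refused whole. The fingers move at their own pace and stop on an object; "newtons" is the grip in N (left out, the last holds). Time passes only in rows, so rows that repeat a pose let the fingers close. It gives the time, the measured TCP pose, the force, the opening and the grip force at its end, in the units of the state.
- readout.observe(): the state, without advancing time (a new reading comes with each control period).
- optics.camera(name): name is "side" or "top" or "wrist"; returns a dict with "color" (480x640x3 uint8, red, green, blue), "z_map" (480x640 float32, m along the optical axis (not along the pixel's ray), 0 where there is no reading), "fov_y" (degrees; the focal length in pixels is half the picture's height over the tangent of half this angle, whatever the lens; pixels are square), "cx", "cy" (the principal point, pixels), "R" (3x3) and "t" (3): a world point X has camera coordinates R X + t. Camera axes: x right, y down, z forward; pixel columns grow to the right and rows downward; lengths in m; the calibration is good to about 2 mm. A picture is of the moment at which its call begins.
- robot.finish_job(): hands the job in; it is judged then, once.
Trained networks look in the newest picture that a camera, given by its name, has taken for a name from the list of things; names that differ only in an ending like _2 or _b are one class to them, and where a whole thing is asked for, a point or a joint stands for the part that bears it (a point fixed in the world has none). Each returns a list of dicts, best first, with "score" (0 to 1); they miss things now and then, are a little off and sometimes report something else, mostly with a low value. They report only what shows in the picture. A call takes as long as a camera call. They do not tell look-alikes from the thing itself.
- spot_in(camera, name): "extent" ([left, top, right, bottom] as shares, 0 to 1, of the picture: columns of its width, rows of its height, round what is visible of it).
- silhouettes(camera, name): "pixels" (480x640 bool, what is visible of it) and "extent" ([left, top, right, bottom] as shares, 0 to 1, of the picture: columns of its width, rows of its height, round what is visible of it).
- landmark_of(camera, name): "xy" ([column, row] as shares, 0 to 1, of the picture: columns of its width, rows of its height: a listed point, or the origin of a listed thing).
The state is a dict: "t": time; "qpos": joint angles; "qd": joint speeds; "effort": joint torques, N m; "tool_pos": TCP position; "orientation": TCP orientation; "force": force on the tool from outside, world axes, zero at the start; "moment": the same for the moment, N m; "finger_gap": finger opening in m; "grip_force": force on a finger pad.
Only numpy, scipy, OpenCV 4.12 (cv2) and the standard library are available. Lean on these libraries where they do the work, as an engineer would, in place of code of your own. Each camera call takes 0.05 s, during which the arm holds its last target. There are 200 camera calls.

### The job

Put away the five washed things lying on the counter: lay the slotted spatula and the tongs flat inside the rectangular steel tray, stand both tins upright inside the square wooden tray, and set the little sieve on the middle of the round cork mat, mesh dome up as it lies now. Lower each thing into place rather than dropping it, and leave the mug and the orange tiffin box where they are.

Things in the scene. Friction and masses are not known exactly. Their poses are not given: they have to be found in the camera images.
- spatula: Slotted spatula lying flat, loose, 150 mm long, 60 to 130 g. Origin on its underside at mid-length, near its centre of mass; x from handle to blade, z up. Black handle x = -75 to +5 mm, 14 mm wide, 12 mm high, flat on the counter: grip across it (along y) near x = -10 mm. Slotted steel blade x = +5 to +75 mm, 56 mm wide, 4 mm thick.
- tongs: Steel tongs, locked closed (one rigid piece), lying flat, loose, 150 mm long, 22 mm wide, 14 mm high throughout, 70 to 140 g. Origin on the underside at mid-length, near the centre of mass; x from the dark hinge end to the tips, z up. Grip across (along y) at the middle.
- sieve: Small steel tea sieve lying mouth down, dome up, loose, 42 to 84 g. Origin at the centre of the dome's flat rim, on the underside; z up. Dome 60 mm in diameter, 27 mm high. Straight handle 12 mm wide and 10 mm high, its underside level with the rim, from the dome (x = -30 mm) to x = -80 mm: grip across it (along y) at x = -45 mm.
- tall_tin: Tall slim metal tin, closed, standing: a cylinder 44 mm in diameter and 60 mm high, loose, 70 to 140 g. Origin at the centre of its underside, z up.
- short_tin: Short wide metal tin, closed, standing: a cylinder 54 mm in diameter and 40 mm high, loose, 77 to 154 g. Origin at the centre of its underside, z up.
- utensil_tray: Rectangular open steel tray, fixed, outside 158 mm (its x) by 198 mm (its y) and 20 mm high; walls and floor 4 mm thick, so inside 150 by 190 mm. Origin at the centre of its underside; the inner floor is 4 mm above it. Room for both utensils side by side, along the tray's y.
- spice_tray: Square open wooden tray, fixed, outside 148 by 148 mm and 22 mm high; walls and floor 4 mm thick, so inside 140 by 140 mm. Origin at the centre of its underside; the inner floor is 4 mm above it. Room for both tins side by side.
- cork_mat: Round flat cork mat, fixed, 110 mm in diameter and 6 mm thick. Origin at the centre of its underside; its top is 6 mm above it.
- tiffin: Bystander: closed orange plastic tiffin box, 110 by about 155 mm (y) and 58 mm high, 450 g, loose. Origin at the centre of its underside.
- mug: Bystander: white ceramic mug, 80 mm in diameter and 88 mm high, with a handle on its y side, loose. Origin at the centre of its underside.
Mind the look-alikes: they are no part of the job. Of the things like the cork_mat, leave any that is purple or yellow; of the rest the larger one is meant.

How it is judged:
By the outcome, as a careful person would: the job done as asked, in the order asked, and still so for the second after the job is handed in, with the robot touching nothing.
It also fails if it takes over 128 s, if anything falls off the work surface, if the arm or the gripper's body presses on something with over 40 N, if the wrist force passes 120 N, or if a joint passes its speed limit or range.

## Working session

There is one attempt and no reset: what is moved stays moved. The work goes in short steps, Python scripts to look and compute and a tool call to move; the robot and the scene stay as the last step left them, time stands still between calls to the robot, and variables do not carry over. Pictures are saved under pics/ and viewed, at most 14 in all, crops included, and the job is handed in when it is done.

Besides the shell and the picture viewer there is one more tool, called after "Emit:" by a JSON object that holds its "api" and its "payload". move_arm: Moves the arm, as the interface text tells. Its arguments: {"type":"object","properties":{"deltas":{"type":"array"},"newtons":{"type":"number"}},"required":["deltas"]}

```bash
mkdir -p pics; ls; cat > h.py <<'E'
import numpy as np, cv2
from plant import readout, optics, robot, spot_in, silhouettes, landmark_of
def f(c): return 240/np.tan(np.radians(c["fov_y"])/2)
def cloud(c):
    z=c["z_map"]; v,u=np.mgrid[:480,:640]
    P=np.stack([(u-c["cx"])/f(c)*z,(v-c["cy"])/f(c)*z,z],-1)
    return (P-c["t"])@c["R"]
def save(c,n,box=None,s=1):
    im=c["color"][:,:,::-1]
    if box: im=im[box[1]:box[3],box[0]:box[2]]
    cv2.imwrite("pics/"+n,cv2.resize(im,None,fx=s,fy=s,interpolation=cv2.INTER_CUBIC))
NAMES="spatula tongs sieve tall_tin short_tin utensil_tray spice_tray cork_mat tiffin mug".split()
E
python3 - <<'E'
from h import *
s=readout.observe(); print(s)
for cam in ("top","side"):
    c=optics.camera(cam); save(c,cam+"0.png"); print(cam,c["fov_y"],c["cx"],c["cy"],np.round(-c["R"].T@c["t"],3))
    P=cloud(c)
    for n in NAMES:
        for d in silhouettes(cam,n)[:4]:
            m=d["pixels"]&(c["z_map"]>0)
            if m.sum()<20: continue
            Q=P[m]; e=np.array(d["extent"])*[640,480,640,480]
            print(n,round(d["score"],2),e.round().astype(int),"med",np.median(Q,0).round(3),"lo",np.percentile(Q,2,axis=0).round(3),"hi",np.percentile(Q,98,axis=0).round(3))
E
```

```text
pics
{'t': 0.0, 'qpos': array([-1.20469323,  0.70706777, -0.02760844,  1.48497221,  0.02202552,
        0.95089342, -0.07553184]), 'qd': array([-0.00051333, -0.0002588 , -0.00049258,  0.00101819,  0.00173121,
        0.00076816,  0.00014333]), 'effort': array([-2.65809849e-04, -8.83211875e+01,  1.23429067e+00, -2.36156470e+01,
        1.68686692e-02,  6.59399564e-03,  3.17061040e-05]), 'tool_pos': array([0.22795297, 0.52761501, 0.23085408]), 'orientation': array([ 2.02503254e-01,  9.79281452e-01, -5.13196827e-04, -7.62145465e-05]), 'force': array([0.03537144, 0.02745225, 0.07419201]), 'moment': array([-0.03478734, -0.03883533,  0.04220372]), 'grip_force': 0.0, 'finger_gap': 0.08552128925007715}
top 52.75515208855969 322.4722755413506 233.6501036846055 [0.333 0.004 1.338]
spatula 0.58 [214 269 234 329] med [0.427 0.285 0.006] lo [ 0.337  0.262 -0.002] hi [0.479 0.316 0.016]
tongs 0.81 [373 269 386 325] med [ 0.441 -0.138  0.014] lo [ 0.345 -0.159 -0.   ] hi [ 0.488 -0.119  0.02 ]
sieve 0.8 [312 256 336 297] med [0.452 0.006 0.019] lo [ 0.42  -0.016 -0.001] hi [0.518 0.038 0.031]
tall_
[... 1809 characters left out ...]
 [0.415 0.13  0.038] lo [0.391 0.118 0.004] hi [0.438 0.164 0.044]
spice_tray 0.84 [288 170 345 211] med [0.613 0.24  0.006] lo [0.539 0.163 0.   ] hi [0.683 0.313 0.024]
cork_mat 0.79 [325 227 361 258] med [0.645 0.007 0.007] lo [ 0.597 -0.041  0.003] hi [0.693 0.057 0.011]
cork_mat 0.75 [379 236 411 261] med [ 0.788 -0.043  0.005] lo [ 0.752 -0.079  0.001] hi [ 0.824 -0.005  0.009]
cork_mat 0.63 [399 278 431 300] med [ 0.794 -0.19   0.005] lo [ 0.76  -0.223  0.001] hi [ 0.829 -0.155  0.009]
tiffin 0.22 [225 181 272 195] med [0.425 0.282 0.005] lo [ 0.336  0.26  -0.002] hi [0.477 0.317 0.015]
mug 0.65 [274 119 307 155] med [0.553 0.472 0.055] lo [ 0.513  0.455 -0.   ] hi [0.608 0.558 0.09 ]
```

View pics/top0.png

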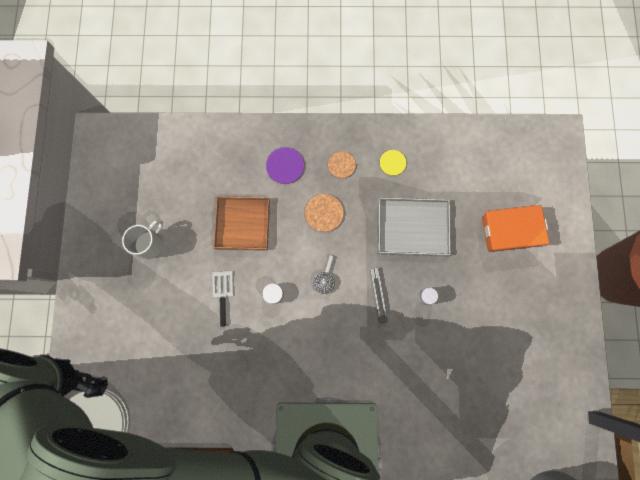

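```bash
python3 - <<'E'
from h import *
c=optics.camera("top"); save(c,"crop0.png",(195,140,465,340),2.9)
P=cloud(c); z=P[:,:,2]
# tray axis orientation, utensils, sieve
def pca(m,lab):
    Q=P[m][:,:2]; r=cv2.minAreaRect(Q.astype(np.float32)); print(lab,m.sum(),np.round(r[0],4),np.round(r[1],3),round(r[2],1),"mean",Q.mean(0).round(4))
for n in ("utensil_tray","spice_tray"):
    m=silhouettes("top",n)[0]["pixels"]; pca(m,n)
for n,lo in (("spatula",.002),("tongs",.008),("sieve",.004)):
    m=silhouettes("top",n)[0]["pixels"]&(z>lo); pca(m,n)
    Q=P[m]; X=Q[:,:2]-Q[:,:2].mean(0); w,V=np.linalg.eigh(X.T@X); print(V[:,1],np.degrees(np.arctan2(V[1,1],V[0,1])))
for d in silhouettes("top","cork_mat"):
    m=d["pixels"]; print("mat",P[m][:,:2].mean(0).round(4),m.sum(),c["color"][m].mean(0).round(),np.ptp(P[m][:,:2],axis=0))
for n in NAMES:
    for d in landmark_of("top",n)[:1]: 
        u,v=np.array(d["xy"])*[640,480]; print(n,d["score"],u.round(1),v.round(1),P[int(round(v)),int(round(u))].round(4))
E
```

```text
utensil_tray 4012 [ 0.4952 -0.1937] [0.239 0.453] 67.2 mean [ 0.6056 -0.2412]
spice_tray 2890 [0.4971 0.1851] [0.448 0.193] 24.5 mean [0.6133 0.2404]
spatula 382 [0.406  0.1607] [0.147 0.312] 0.2 mean [0.4117 0.2841]
[-0.98380798 -0.17922574] -169.67533520419738
tongs 295 [ 0.4113 -0.0748] [0.147 0.167] 3.2 mean [ 0.4135 -0.138 ]
[-0.99474466 -0.10238686] -174.12336701506393
sieve 476 [0.4283 0.0096] [0.19  0.058] 0.2 mean [0.4542 0.0078]
[-0.96673903  0.25576484] 165.18108973342385
mat [ 0.7968 -0.188 ] 511 [235. 226.  82.] [0.0710569  0.07340066]
mat [0.6465 0.0108] 1137 [211. 157. 112.] [0.36800864 0.10510212]
mat [0.7833 0.122 ] 1093 [140.  82. 171.] [0.50984255 0.17277423]
mat [ 0.7887 -0.0407] 570 [209. 156. 113.] [0.07408472 0.07843271]
mat [0.5563 0.4972] 1111 [134. 132. 125.] [0.28164137 0.53486117]
spatula 0.75 223.4 297.8 [0.4042 0.2829 0.0135]
tongs 0.63 376.7 295.7 [ 4.124e-01 -1.373e-01  4.000e-04]
sieve 0.65 324.1 280.0 [0.4532 0.0083 0.0264]
tall_tin 0.64 424.2 296.9 [ 0.4066 -0.2533  0.0634]
short_tin 0.64 276.9 291.9 [0.4192 0.1334 0.042 ]
utensil_tray 0.74 416.5 225.8 [ 0.6084 -0.2526  0.0031]
spice_tray 0.86 241.7 225.9 [0.6049 0.2389 0.0105]
cork_mat 0.94 284.3 164.7 [0.7841 0.1247 0.0105]
tiffin 0.91 507.2 233.0 [ 0.5786 -0.4825  0.0592]
mug 0.96 150.6 248.7 [0.5302 0.4701 0.0646]
```

The picture shows, left to right: mug (140,238), spatula (222,298) with its blade up (+x), white short tin (273,293), sieve (324,282) with its handle pointing away, tongs (379,295), tall tin (430,296). The wooden tray is at (242,224), the steel tray at (416,226) and the tiffin at (515,228).

Mat candidates are purple (285,165), small cork (342,165), yellow (393,162) and larger cork (325,212). Purple and yellow are excluded, so the larger cork one at (325,212) is meant. The enlarged crop below is to confirm it.

View pics/crop0.png

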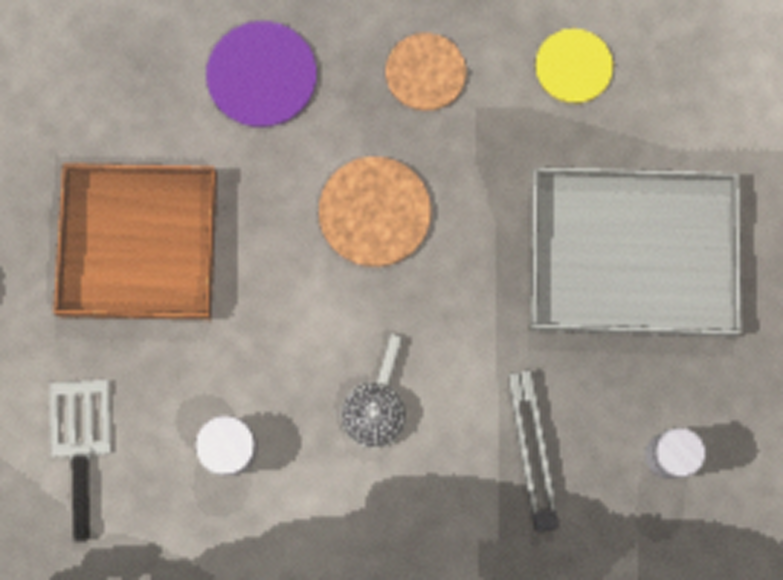

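```bash
cat >> h.py <<'E'
def rect(Q): 
    r=cv2.minAreaRect(Q[:,:2].astype(np.float32)); return np.round(r[0],4),np.round(r[1],4),round(r[2],1)
def comp(P,box,lo,hi):
    return P[(P[:,:,0]>box[0])&(P[:,:,0]<box[1])&(P[:,:,1]>box[2])&(P[:,:,1]<box[3])&(P[:,:,2]>lo)&(P[:,:,2]<hi)]
E
python3 - <<'E'
from h import *
for cam in ("top","side"):
    c=optics.camera(cam); P=cloud(c); P[c["z_map"]<=0]=9
    print(cam,"floor",np.median(comp(P,(.45,.5,.05,.1),-.05,.05)[:,2]))
    B=dict(spat=((.32,.51,.235,.34),.003,.03),handle=((.32,.40,.24,.33),.008,.03),tongs=((.33,.51,-.18,-.1),.009,.03),sieve=((.4,.54,-.05,.06),.006,.05),
      dome=((.4,.54,-.05,.06),.013,.05),shandle=((.492,.54,-.05,.06),.005,.05),tall=((.36,.46,-.31,-.21),.05,.08),short=((.37,.47,.1,.19),.032,.06),
      ut=((.51,.7,-.36,-.12),.012,.03),st=((.52,.7,.15,.33),.014,.03),mat=((.57,.71,-.06,.08),.004,.02))
    for k,(b,lo,hi) in B.items():
        Q=comp(P,b,lo,hi); X=Q[:,:2]-Q[:,:2].mean(0); w,V=np.linalg.eigh(X.T@X); a=np.degrees(np.arctan2(V[1,1],V[0,1]))
        print(k,len(Q),*rect(Q),"mean",Q.mean(0).round(4),"pca",(round(a,1)+90)%180-90)
E
```

```text
top floor 0.0010283599320749278
spat 1059 [0.4154 0.2874] [0.1886 0.1047] 0.0 mean [0.414  0.2873 0.0062] pca 1.0
handle 134 [0.3613 0.2778] [0.0514 0.0648] 66.8 mean [0.3634 0.2835 0.013 ] pca 4.300000000000011
tongs 298 [ 0.4156 -0.1475] [0.1482 0.0594] 4.6 mean [ 0.4154 -0.1401  0.0146] pca 9.300000000000011
sieve 512 [0.4692 0.0045] [0.1078 0.1381] 89.8 mean [0.4577 0.007  0.0183] pca -14.300000000000011
dome 346 [ 0.4646 -0.0027] [0.0563 0.0987] 52.3 mean [0.4492 0.0095 0.0228] pca -18.69999999999999
shandle 96 [0.5155 0.0033] [0.1054 0.0451] 89.2 mean [ 0.5132 -0.002   0.0088] pca 81.4
tall 227 [ 0.4108 -0.267 ] [0.0422 0.0409] 78.5 mean [ 0.4109 -0.267   0.0602] pca -84.30000000000001
short 323 [0.4162 0.1464] [0.0518 0.0523] 45.2 mean [0.4164 0.146  0.0408] pca 2.9000000000000057
ut 465 [ 0.6065 -0.2407] [0.1987 0.1603] 88.7 mean [ 0.6055 -0.2476  0.0191] pca -85.1
st 390 [0.6142 0.2399] [0.1496 0.1499] 89.3 mean [0.6146 0.2417 0.0217] pca 34.099999999999994
mat 1170 [0.6398 0.0104] [0.1379 0.1392] 89.7 mean [0.6433 0.0102 0.0074] pca -9.899999999999977
side floor 0.001013105
[... 342 characters left out ...]
702] 12.5 mean [ 0.4554 -0.0017  0.0183] pca -7.399999999999977
dome 268 [ 0.4635 -0.0061] [0.0566 0.0967] 50.5 mean [0.4478 0.0018 0.0224] pca -11.100000000000023
shandle 55 [ 0.5114 -0.016 ] [0.0425 0.04  ] 8.5 mean [ 0.5089 -0.0117  0.0095] pca -7.699999999999989
tall 282 [ 0.4108 -0.2702] [0.043  0.0416] 82.8 mean [ 0.41   -0.2723  0.0602] pca 76.0
short 210 [0.4149 0.1434] [0.0535 0.0525] 82.6 mean [0.4151 0.1422 0.0405] pca -88.9
ut 680 [ 0.6048 -0.2426] [0.2013 0.1583] 88.5 mean [ 0.6068 -0.2492  0.0189] pca 89.4
st 346 [0.612  0.2391] [0.1563 0.1482] 89.4 mean [0.6124 0.2355 0.0201] pca 85.0
mat 880 [0.6401 0.0097] [0.1401 0.1375] 0.2 mean [0.6439 0.0067 0.007 ] pca 42.80000000000001
```

The crop confirms it: the larger cork mat (full-image 325,212) is clearly bigger than the small cork one (342,165). I'll move above the spatula and refine with the wrist camera.

Careful with the scale: shifts go in shares of 0.6 m and turns go in shares of pi rad. That gives: -24.5 cm / 60 = -0.4083, 16.6 cm / 60 = 0.2767, 0.41 rad / 3.1416 = 0.1305.

Emit:
{"api": "move_arm", "payload": {"deltas": [[4,[0.2767,-0.4083,-0.15],[0,0,0.1305]],[4,[0.2767,-0.4083,-0.15],[0,0,0.1305]],[4,[0.2767,-0.4083,-0.15],[0,0,0.1305]],[4,[0.2767,-0.4083,-0.15],[0,0,0.1305]],[4,[0.2767,-0.4083,-0.15],[0,0,0.1305]],[4,[0.2767,-0.4083,-0.15],[0,0,0.1305]],[4,[0.2767,-0.4083,-0.15],[0,0,0.1305]],[4,[0.2767,-0.4083,-0.15],[0,0,0.1305]],[4,[0.2767,-0.4083,-0.15],[0,0,0.1305]],[4,[0.2767,-0.4083,-0.15],[0,0,0.1305]],[4,[0.2767,-0.4083,-0.15],[0,0,0.1305]],[4,[0.2767,-0.4083,-0.15],[0,0,0.1305]]], "newtons": 40}}

```text
t: 3.25
tool_pos: [0.3937, 0.2835, 0.1415]
orientation: [-0.002, 1.0, 0.0, 0.0]
force: [-0.0, -0.1, 0.2]
finger_gap: 0.0402
grip_force: 0.0
```

```bash
cat >> h.py <<'E'
def me():
    s=readout.observe(); x,y,z,w=s["orientation"]
    print("t",round(s["t"],2),"tcp",s["tool_pos"].round(4),"psi",round(np.degrees(np.arctan2(y*y-x*x+0,2*x*y)),2),"gap",round(s["finger_gap"],4),"F",s["force"].round(1))
E
python3 - <<'E'
from h import *
me(); c=optics.camera("wrist"); save(c,"w1.png"); P=cloud(c); z=P[:,:,2]
ok=c["z_map"]>0; print((-c["R"].T@c["t"]).round(3))
blk=(c["color"].max(2)<70)&ok&(z>.006)&(z<.02)&(abs(P[:,:,1]-.285)<.03)&(P[:,:,0]>.32)&(P[:,:,0]<.43)
print("black",blk.sum(),rect(P[blk]) if blk.sum() else "")
for d in silhouettes("wrist","spatula")[:2]:
    m=d["pixels"]&ok&(z>.002)&(z<.03); print(d["score"],rect(P[m]),np.percentile(P[m],[1,99],axis=0).round(3))
E
```

```text
t 3.25 tcp [0.3937 0.2835 0.1415] psi 90.19 gap 0.0402 F [-0.  -0.1  0.2]
[0.323 0.285 0.285]
black 2226 (array([0.3685, 0.285 ]), array([0.0783, 0.0136]), 3.3)
0.91 (array([0.4042, 0.2878]), array([0.1497, 0.0561]), 3.3) [[0.332 0.262 0.003]
 [0.478 0.318 0.014]]
```

View pics/w1.png

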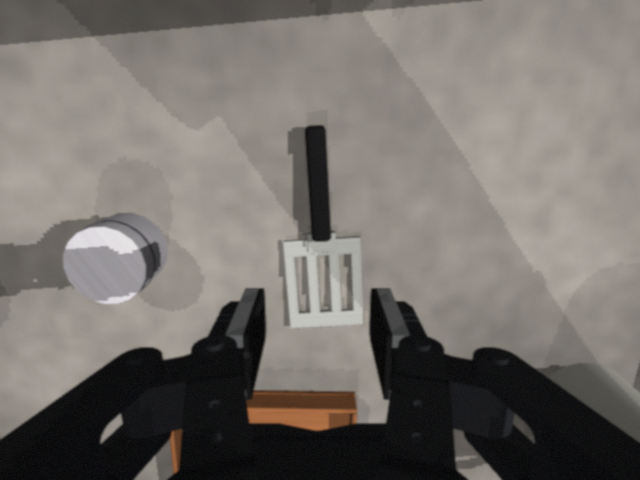

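The wrist view shows the spatula clearly, handle at (317,180) and blade at (323,282), with its yaw at +3.3°. I'll descend and grip.

Scaled: -13.8 cm / 60 = -0.23, -13.3 cm / 60 = -0.2217, 0.055 rad / 3.1416 = 0.0175.

Emit:
{"api": "move_arm", "payload": {"deltas": [[4,[-0.005,0.0067,-0.0667],[0,0,0.0175]],[4,[-0.005,0.0067,-0.1333],[0,0,0.0175]],[4,[-0.005,0.0067,-0.1833],[0,0,0.0175]],[4,[-0.005,0.0067,-0.2083],[0,0,0.0175]],[4,[-0.005,0.0067,-0.2217],[0,0,0.0175]],[4,[-0.005,0.0067,-0.23],[0,0,0.0175]],[4,[-0.005,0.0067,-0.23],[0,0,0.0175]],[0.8,[-0.005,0.0067,-0.23],[0,0,0.0175]],[0.8,[-0.005,0.0067,-0.23],[0,0,0.0175]],[0.8,[-0.005,0.0067,-0.23],[0,0,0.0175]],[0.8,[-0.005,0.0067,-0.23],[0,0,0.0175]],[0.8,[-0.005,0.0067,-0.23],[0,0,0.0175]],[0.8,[-0.005,0.0067,-0.23],[0,0,0.0175]]], "newtons": 50}}

```text
t: 4.65
tool_pos: [0.3913, 0.287, 0.0041]
orientation: [-0.028, 1.0, 0.0, 0.001]
force: [-1.2, -0.5, 10.5]
finger_gap: 0.0123
grip_force: 49.0
```

Scaled: -51.5 cm / 60 = -0.8583, 18.2 cm / 60 = 0.3033, -1.65 rad / 3.1416 = -0.5252.

Emit:
{"api": "move_arm", "payload": {"deltas": [[0.8,[0,0,0.0333],[0,0,0]],[0.8,[0,0,0.1],[0,0,0]],[0.8,[0,0,0.1667],[0,0,0]],[0.8,[0.025,-0.0667,0.2],[0,0,-0.0414]],[0.8,[0.05,-0.1417,0.2],[0,0,-0.0859]],[0.8,[0.0767,-0.2167,0.2],[0,0,-0.1305]],[0.8,[0.1033,-0.2917,0.2],[0,0,-0.1751]],[0.8,[0.13,-0.3667,0.2],[0,0,-0.2196]],[0.8,[0.1567,-0.4417,0.2],[0,0,-0.2642]],[0.8,[0.1833,-0.5167,0.2],[0,0,-0.3088]],[0.8,[0.21,-0.5917,0.2],[0,0,-0.3533]],[0.8,[0.2367,-0.6667,0.2],[0,0,-0.3979]],[0.8,[0.2633,-0.7417,0.2],[0,0,-0.4425]],[0.8,[0.2867,-0.8083,0.2],[0,0,-0.4838]],[0.8,[0.3033,-0.8583,0.2],[0,0,-0.5252]],[0.8,[0.3033,-0.8583,0.2],[0,0,-0.5252]],[0.8,[0.3033,-0.8583,0.2],[0,0,-0.5252]],[0.8,[0.3033,-0.8583,0.2],[0,0,-0.5252]],[0.8,[0.3033,-0.8583,0.2],[0,0,-0.5252]]]}}

```text
t: 6.55
tool_pos: [0.5731, -0.2272, 0.1236]
orientation: [0.714, 0.7, 0.0, -0.0]
force: [-0.6, -0.2, -1.1]
finger_gap: 0.0124
grip_force: 49.7
```

```bash
python3 - <<'E'
from h import *
me(); c=optics.camera("wrist"); save(c,"w2.png"); P=cloud(c); z=P[:,:,2]; ok=c["z_map"]>0
Q=P[ok&(z>.014)&(z<.026)&(P[:,:,0]>.48)&(P[:,:,0]<.72)&(P[:,:,1]>-.38)&(P[:,:,1]<-.1)]
print("rim",len(Q),rect(Q)); me()
E
```

```text
t 6.55 tcp [ 0.5731 -0.2272  0.1236] psi -1.16 gap 0.0124 F [-0.6 -0.2 -1.1]
rim 7224 (array([ 0.5814, -0.2297]), array([0.218 , 0.2091]), 88.3)
t 6.6 tcp [ 0.5731 -0.2274  0.1235] psi -1.18 gap 0.0125 F [ 0.4 -0.4 -0.2]
```

View pics/w2.png

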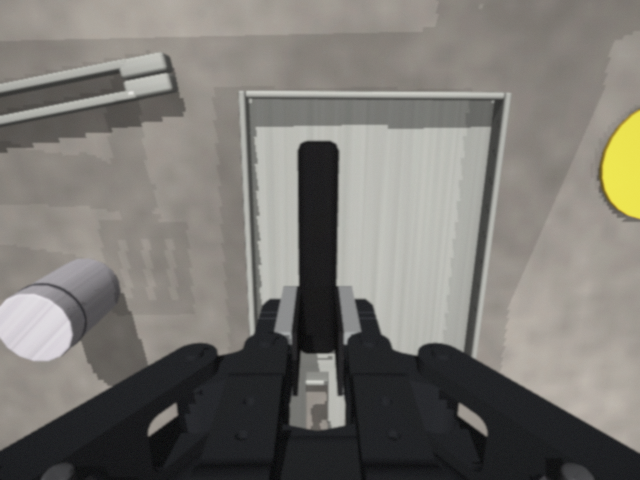

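The spatula hangs over the left (near) part of the steel tray with its handle at (318,230). I'll lower, release and lift.

Emit:
{"api": "move_arm", "payload": {"deltas": [[0.8,[0,0,-0.0667],[0,0,0]],[0.8,[0,0,-0.1333],[0,0,0]],[0.8,[0,0,-0.1667],[0,0,0]],[0.8,[0,0,-0.1833],[0,0,0]],[0.8,[0,0,-0.1883],[0,0,0]],[0.8,[0,0,-0.1917],[0,0,0]],[0.8,[0,0,-0.1917],[0,0,0]],[0.8,[0,0,-0.1917],[0,0,0]]]}}

```text
t: 7.4
tool_pos: [0.5734, -0.2283, 0.0092]
orientation: [0.715, 0.699, 0.0, 0.001]
force: [-0.2, 0.2, -1.2]
finger_gap: 0.0125
grip_force: 49.6
```

Scaled: -0.1 cm / 60 = -0.0017, -0.05 cm / 60 = -0.0008.

Emit:
{"api": "move_arm", "payload": {"deltas": [[0.8,[0,0,-0.0008],[0,0,0]],[0.8,[0,0,-0.0017],[0,0,0]],[0.8,[0,0,-0.0017],[0,0,0]]]}}

```text
t: 7.7
tool_pos: [0.5733, -0.2283, 0.0082]
orientation: [0.715, 0.699, 0.0, 0.0]
force: [-3.3, 1.7, 11.7]
finger_gap: 0.0124
grip_force: 51.1
```

Scaled: -16 cm / 60 = -0.2667, -15 cm / 60 = -0.25, -0.14 rad / 3.1416 = -0.0446.

Emit:
{"api": "move_arm", "payload": {"deltas": [[3,[0,0,0],[0,0,0]],[3,[0,0,0],[0,0,0]],[3,[0,0,0],[0,0,0]],[3,[0,0,0.0167],[0,0,0]],[3,[0,0,0.0667],[0,0,0]],[3,[0,0,0.15],[0,0,0]],[5,[0,0,0.2333],[0,0,0]],[5,[-0.05,0.025,0.2333],[0,0,-0.0446]],[5,[-0.1,0.05,0.2333],[0,0,-0.0891]],[5,[-0.15,0.0833,0.2333],[0,0,-0.1337]],[5,[-0.2,0.1083,0.2333],[0,0,-0.1783]],[5,[-0.25,0.1333,0.2333],[0,0,-0.2228]],[5,[-0.2667,0.1433,0.2333],[0,0,-0.2674]],[5,[-0.2667,0.1433,0.2333],[0,0,-0.3119]],[5,[-0.2667,0.1433,0.2333],[0,0,-0.3565]],[5,[-0.2667,0.1433,0.2333],[0,0,-0.4011]],[5,[-0.2667,0.1433,0.2333],[0,0,-0.4456]],[5,[-0.2667,0.1433,0.2333],[0,0,-0.4456]],[5,[-0.2667,0.1433,0.2333],[0,0,-0.4456]]]}}

```text
t: 9.6
tool_pos: [0.4131, -0.1421, 0.1476]
orientation: [0.997, 0.077, 0.0, -0.0]
force: [0.1, 0.8, 0.1]
finger_gap: 0.0501
grip_force: 0.0
```

```bash
python3 - <<'E'
from h import *
me(); c=optics.camera("wrist"); save(c,"w3.png"); P=cloud(c); z=P[:,:,2]; ok=c["z_map"]>0
for n in ("tongs","spatula"):
  for d in silhouettes("wrist",n)[:2]:
    m=d["pixels"]&ok&(z>.005)&(z<.03); print(n,d["score"],m.sum(),rect(P[m]) if m.any() else "",P[m].mean(0).round(4))
c=optics.camera("top"); save(c,"crop2.png",(365,185,465,340),3.8); P=cloud(c); P[c["z_map"]<=0]=9
for d in silhouettes("top","spatula")[:2]:
    m=d["pixels"]; print(d["score"],rect(P[m]))
E
```

```text
t 9.6 tcp [ 0.4131 -0.1421  0.1476] psi -81.22 gap 0.0501 F [0.1 0.8 0.1]
tongs 0.56 4133 (array([ 0.4151, -0.1396]), array([0.1495, 0.022 ]), 9.2) [ 0.4224 -0.1384  0.0146]
spatula 0.63 4987 (array([ 0.557 , -0.2665]), array([0.0389, 0.1029]), 8.0) [ 0.5608 -0.2778  0.0091]
spatula 0.5 9673 (array([ 0.5563, -0.2384]), array([0.1968, 0.06  ]), 89.0) [ 0.5427 -0.2361  0.0102]
0.86 (array([4.745 , 4.3707]), array([12.5749,  0.1141]), 47.9)
0.61 (array([4.7164, 4.3743]), array([12.6065,  0.2442]), 48.3)
```

View pics/crop2.png

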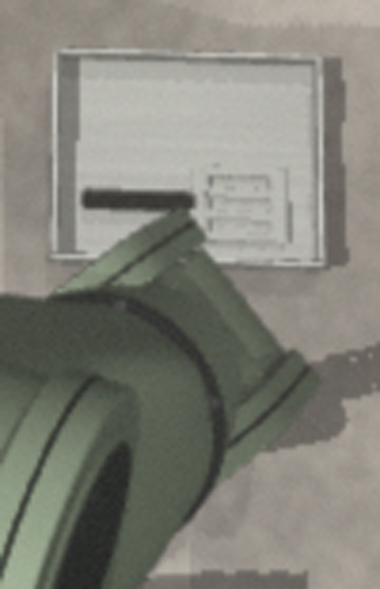

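View pics/w3.png

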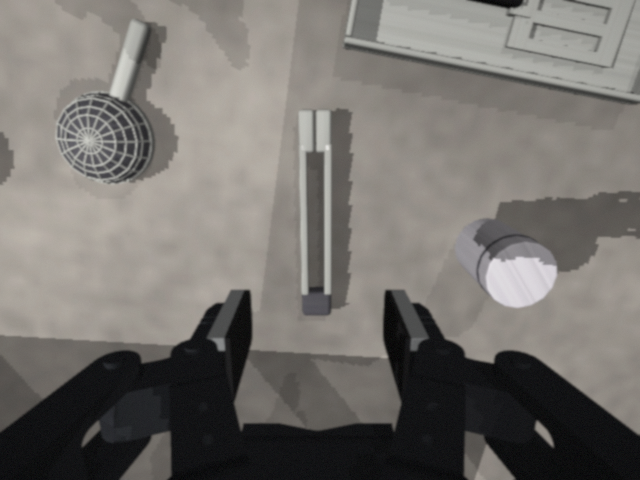

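The crop shows the spatula flat in the steel tray: handle (137,198), blade (240,205) in the crop. In the wrist view the tongs are centred at (316,210), and I'll grip there.

Scaled: -14.2 cm / 60 = -0.2367, 0.25 cm / 60 = 0.0042, 0.007 rad / 3.1416 = 0.0022.

Emit:
{"api": "move_arm", "payload": {"deltas": [[5,[0.0033,0.0042,-0.0667],[0,0,0.0022]],[5,[0.0033,0.0042,-0.1333],[0,0,0.0022]],[5,[0.0033,0.0042,-0.1917],[0,0,0.0022]],[5,[0.0033,0.0042,-0.2167],[0,0,0.0022]],[5,[0.0033,0.0042,-0.23],[0,0,0.0022]],[5,[0.0033,0.0042,-0.2367],[0,0,0.0022]],[5,[0.0033,0.0042,-0.2367],[0,0,0.0022]],[1.5,[0.0033,0.0042,-0.2367],[0,0,0.0022]],[1.5,[0.0033,0.0042,-0.2367],[0,0,0.0022]],[1.5,[0.0033,0.0042,-0.2367],[0,0,0.0022]],[1.5,[0.0033,0.0042,-0.2367],[0,0,0.0022]],[1.5,[0.0033,0.0042,-0.2367],[0,0,0.0022]],[1.5,[0.0033,0.0042,-0.2367],[0,0,0.0022]]]}}

```text
t: 11.15
tool_pos: [0.4154, -0.1396, 0.0061]
orientation: [0.997, 0.078, 0.001, 0.0]
force: [-0.4, 0.3, 12.7]
finger_gap: 0.0207
grip_force: 48.7
```

Scaled: 22.8 cm / 60 = 0.38, -10.1 cm / 60 = -0.1683, 1.388 rad / 3.1416 = 0.4418.

Emit:
{"api": "move_arm", "payload": {"deltas": [[1.5,[0,0,0.0333],[0,0,0]],[1.5,[0,0,0.1],[0,0,0]],[1.5,[0,0,0.1667],[0,0,0]],[1.5,[0.05,-0.0217,0.2],[0,0,0.0414]],[1.5,[0.1,-0.0433,0.2],[0,0,0.0859]],[1.5,[0.15,-0.0667,0.2],[0,0,0.1305]],[1.5,[0.2,-0.0883,0.2],[0,0,0.1751]],[1.5,[0.25,-0.11,0.2],[0,0,0.2196]],[1.5,[0.3,-0.1333,0.2],[0,0,0.2642]],[1.5,[0.35,-0.155,0.2],[0,0,0.3088]],[1.5,[0.38,-0.1683,0.2],[0,0,0.3533]],[1.5,[0.38,-0.1683,0.2],[0,0,0.3979]],[1.5,[0.38,-0.1683,0.2],[0,0,0.4418]],[1.5,[0.38,-0.1683,0.2],[0,0,0.4418]],[1.5,[0.38,-0.1683,0.2],[0,0,0.4418]],[1.5,[0.38,-0.1683,0.1333],[0,0,0.4418]],[1.5,[0.38,-0.1683,0.0667],[0,0,0.4418]],[1.5,[0.38,-0.1683,0.0333],[0,0,0.4418]],[1.5,[0.38,-0.1683,0.0333],[0,0,0.4418]]]}}

```text
t: 13.05
tool_pos: [0.6416, -0.24, 0.0227]
orientation: [0.718, 0.696, -0.001, -0.002]
force: [-1.0, -0.4, -0.4]
finger_gap: 0.0206
grip_force: 50.1
```

Scaled: -1.5 cm / 60 = -0.025, -1.4 cm / 60 = -0.0233.

Emit:
{"api": "move_arm", "payload": {"deltas": [[1.5,[0,0,-0.0133],[0,0,0]],[1.5,[0,0,-0.02],[0,0,0]],[1.5,[0,0,-0.0233],[0,0,0]],[1.5,[0,0,-0.025],[0,0,0]],[1.5,[0,0,-0.025],[0,0,0]]]}}

```text
t: 13.55
tool_pos: [0.6432, -0.2407, 0.0106]
orientation: [0.717, 0.697, 0.0, 0.0]
force: [-0.0, -0.7, 0.2]
finger_gap: 0.0206
grip_force: 50.2
```

Emit:
{"api": "move_arm", "payload": {"deltas": [[1.5,[0,0,-0.0008],[0,0,0]],[1.5,[0,0,-0.0017],[0,0,0]],[1.5,[0,0,-0.0017],[0,0,0]]]}}

```text
t: 13.85
tool_pos: [0.6432, -0.2408, 0.0102]
orientation: [0.717, 0.697, 0.0, 0.0]
force: [-3.7, 1.0, 11.2]
finger_gap: 0.0207
grip_force: 51.5
```

Scaled: -23.2 cm / 60 = -0.3867, -2.8 cm / 60 = -0.0467.

Emit:
{"api": "move_arm", "payload": {"deltas": [[3.6,[0,0,0],[0,0,0]],[3.6,[0,0,0],[0,0,0]],[3.6,[0,0,0],[0,0,0]],[3.6,[0,0,0.0167],[0,0,0]],[3.6,[0,0,0.0667],[0,0,0]],[3.6,[0,0,0.15],[0,0,0]],[7,[0,0,0.2333],[0,0,0]],[7,[-0.0833,-0.01,0.2833],[0,0,0]],[7,[-0.1583,-0.0183,0.2833],[0,0,0]],[7,[-0.2333,-0.0283,0.2833],[0,0,0]],[7,[-0.3083,-0.0367,0.2833],[0,0,0]],[7,[-0.3867,-0.0467,0.2833],[0,0,0]],[7,[-0.3867,-0.0467,0.2833],[0,0,0]],[7,[-0.3867,-0.0467,0.2833],[0,0,0]]]}}

```text
t: 15.25
tool_pos: [0.411, -0.2691, 0.1802]
orientation: [0.717, 0.697, 0.0, 0.001]
force: [-0.2, 0.4, -0.0]
finger_gap: 0.0697
grip_force: 0.0
```

```bash
python3 - <<'E'
from h import *
me(); c=optics.camera("wrist"); P=cloud(c); z=P[:,:,2]; ok=c["z_map"]>0
for d in silhouettes("wrist","tall_tin")[:2]:
    m=d["pixels"]&ok&(z>.053)&(z<.066); print(d["score"],m.sum(),rect(P[m]) if m.any() else "",P[m].mean(0).round(4))
w=c
c=optics.camera("top")
a=cv2.resize(c["color"][185:265,370:470],(500,400)); b=cv2.resize(w["color"],(300,225))
o=np.zeros((400,800,3),np.uint8); o[:,:500]=a; o[:225,500:]=b; cv2.imwrite("pics/m4.png",o[:,:,::-1])
E
```

```text
t 15.25 tcp [ 0.411  -0.2691  0.1802] psi -1.61 gap 0.0697 F [-0.2  0.4 -0. ]
0.81 3206 (array([ 0.4117, -0.2672]), array([0.0431, 0.0428]), 88.5) [ 0.4116 -0.2662  0.0608]
```

View pics/m4.png

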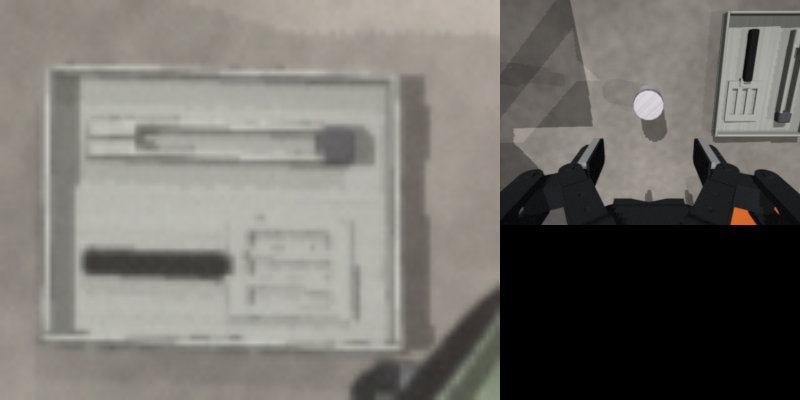

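Both utensils lie flat in the tray: tongs at (225,143) and spatula at (215,262) in the composite. Next is the tall tin.

Scaled: -15.2 cm / 60 = -0.2533, -14 cm / 60 = -0.2333.

Emit:
{"api": "move_arm", "payload": {"deltas": [[7,[0,0.0033,-0.0667],[0,0,0]],[7,[0,0.0033,-0.1333],[0,0,0]],[7,[0,0.0033,-0.1917],[0,0,0]],[7,[0,0.0033,-0.2333],[0,0,0]],[7,[0,0.0033,-0.2533],[0,0,0]],[7,[0,0.0033,-0.2533],[0,0,0]],[3.6,[0,0.0033,-0.2533],[0,0,0]],[3.6,[0,0.0033,-0.2533],[0,0,0]],[3.6,[0,0.0033,-0.2533],[0,0,0]],[3.6,[0,0.0033,-0.2533],[0,0,0]],[3.6,[0,0.0033,-0.2533],[0,0,0]],[3.6,[0,0.0033,-0.2533],[0,0,0]]]}}

```text
t: 16.6
tool_pos: [0.4117, -0.2669, 0.0286]
orientation: [0.717, 0.698, 0.0, 0.001]
force: [-1.2, 0.5, 8.0]
finger_gap: 0.0424
grip_force: 50.1
```

Scaled: 54.1 cm / 60 = 0.9017, 49 cm / 60 = 0.8167.

Emit:
{"api": "move_arm", "payload": {"deltas": [[3.6,[0,0,0.0333],[0,0,0]],[3.6,[0,0,0.1],[0,0,0]],[3.6,[0,0,0.1667],[0,0,0]],[3.6,[0.025,0.0667,0.2],[0,0,0]],[3.6,[0.0533,0.1417,0.2],[0,0,0]],[3.6,[0.0817,0.2167,0.2],[0,0,0]],[3.6,[0.1083,0.2917,0.2],[0,0,0]],[3.6,[0.1367,0.3667,0.2],[0,0,0]],[3.6,[0.165,0.4417,0.2],[0,0,0]],[3.6,[0.1933,0.5167,0.2],[0,0,0]],[3.6,[0.2217,0.5917,0.2],[0,0,0]],[3.6,[0.25,0.6667,0.2],[0,0,0]],[3.6,[0.2783,0.7417,0.2],[0,0,0]],[3.6,[0.3067,0.8167,0.2],[0,0,0]],[3.6,[0.3367,0.9017,0.2],[0,0,0]],[3.6,[0.3367,0.9017,0.2],[0,0,0]],[3.6,[0.3367,0.9017,0.2],[0,0,0]],[3.6,[0.3367,0.9017,0.1333],[0,0,0]],[3.6,[0.3367,0.9017,0.0667],[0,0,0]],[3.6,[0.3367,0.9017,0.0667],[0,0,0]]]}}

```text
t: 18.6
tool_pos: [0.6109, 0.2723, 0.0638]
orientation: [0.717, 0.697, -0.003, -0.001]
force: [-0.6, 0.6, -0.4]
finger_gap: 0.0422
grip_force: 51.3
```

Scaled: -3.5 cm / 60 = -0.0583, -3.2 cm / 60 = -0.0533.

Emit:
{"api": "move_arm", "payload": {"deltas": [[3.6,[0,0,0],[0,0,0]],[3.6,[0,0,-0.025],[0,0,0]],[3.6,[0,0,-0.0433],[0,0,0]],[3.6,[0,0,-0.0533],[0,0,0]],[3.6,[0,0,-0.0583],[0,0,0]],[3.6,[0,0,-0.0583],[0,0,0]]]}}

```text
t: 19.2
tool_pos: [0.6132, 0.2743, 0.0328]
orientation: [0.717, 0.698, 0.0, 0.0]
force: [0.5, -0.8, -1.0]
finger_gap: 0.0426
grip_force: 51.5
```

Scaled: -0.1 cm / 60 = -0.0017, -0.05 cm / 60 = -0.0008.

Emit:
{"api": "move_arm", "payload": {"deltas": [[3.6,[0,0,-0.0008],[0,0,0]],[3.6,[0,0,-0.0017],[0,0,0]],[3.6,[0,0,-0.0017],[0,0,0]]]}}

```text
t: 19.5
tool_pos: [0.6132, 0.2744, 0.0326]
orientation: [0.717, 0.698, 0.0, 0.0]
force: [-6.4, -1.4, 17.9]
finger_gap: 0.0427
grip_force: 53.5
```

Scaled: -19.8 cm / 60 = -0.33, -12.9 cm / 60 = -0.215.

Emit:
{"api": "move_arm", "payload": {"deltas": [[5.8,[0,0,0],[0,0,0]],[5.8,[0,0,0],[0,0,0]],[5.8,[0,0,0],[0,0,0]],[5.8,[0,0,0.0167],[0,0,0]],[5.8,[0,0,0.0667],[0,0,0]],[5.8,[0,0,0.15],[0,0,0]],[7.6,[0,0,0.2167],[0,0,0]],[7.6,[-0.0667,-0.0433,0.2167],[0,0,0]],[7.6,[-0.1333,-0.0867,0.2167],[0,0,0]],[7.6,[-0.2,-0.13,0.2167],[0,0,0]],[7.6,[-0.2667,-0.1733,0.2167],[0,0,0]],[7.6,[-0.33,-0.215,0.2167],[0,0,0]],[7.6,[-0.33,-0.215,0.2167],[0,0,0]],[7.6,[-0.33,-0.215,0.2167],[0,0,0]]]}}

```text
t: 20.9
tool_pos: [0.415, 0.1451, 0.1622]
orientation: [0.717, 0.697, 0.001, 0.0]
force: [1.0, 0.5, -0.0]
finger_gap: 0.0756
grip_force: 0.0
```

```bash
python3 - <<'E'
from h import *
me(); w=optics.camera("wrist"); P=cloud(w); z=P[:,:,2]; ok=w["z_map"]>0
for d in silhouettes("wrist","short_tin")[:2]:
    m=d["pixels"]&ok&(z>.034)&(z<.047); print(d["score"],m.sum(),rect(P[m]) if m.any() else "",P[m].mean(0).round(4))
c=optics.camera("top")
a=cv2.resize(c["color"][185:265,195:295],(500,400)); b=cv2.resize(w["color"],(300,225))
P=cloud(c);P[c["z_map"]<=0]=9
print("tall",rect(comp(P,(.53,.7,.16,.33),.05,.08)))
o=np.zeros((400,800,3),np.uint8); o[:,:500]=a; o[:225,500:]=b; cv2.imwrite("pics/m5.png",o[:,:,::-1])
E
```

```text
t 20.9 tcp [0.415  0.1451 0.1622] psi -1.59 gap 0.0756 F [ 1.   0.5 -0. ]
0.97 4699 (array([0.4169, 0.1481]), array([0.0531, 0.0526]), 34.2) [0.4168 0.149  0.0408]
tall (array([0.6137, 0.272 ]), array([0.0439, 0.0416]), 2.4)
```

View pics/m5.png

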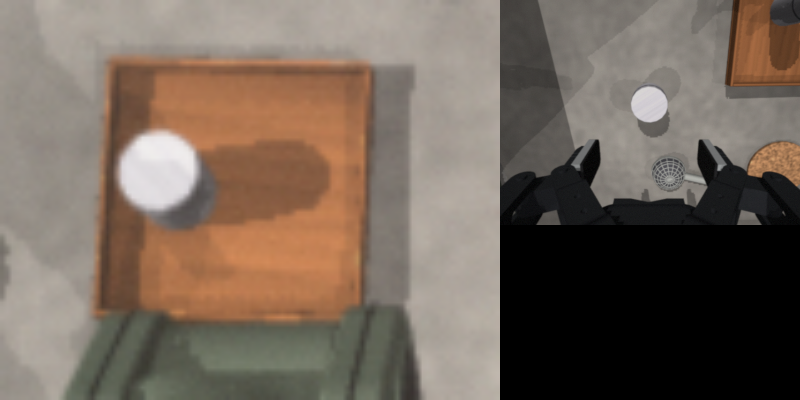

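The tall tin stands in the wooden tray at (160,172). Now the short tin.

Scaled: -14.9 cm / 60 = -0.2483, -14 cm / 60 = -0.2333.

Emit:
{"api": "move_arm", "payload": {"deltas": [[7.6,[0.0033,0.005,-0.0667],[0,0,0]],[7.6,[0.0033,0.005,-0.1333],[0,0,0]],[7.6,[0.0033,0.005,-0.1917],[0,0,0]],[7.6,[0.0033,0.005,-0.2333],[0,0,0]],[7.6,[0.0033,0.005,-0.2483],[0,0,0]],[7.6,[0.0033,0.005,-0.2483],[0,0,0]],[4.6,[0.0033,0.005,-0.2483],[0,0,0]],[4.6,[0.0033,0.005,-0.2483],[0,0,0]],[4.6,[0.0033,0.005,-0.2483],[0,0,0]],[4.6,[0.0033,0.005,-0.2483],[0,0,0]],[4.6,[0.0033,0.005,-0.2483],[0,0,0]],[4.6,[0.0033,0.005,-0.2483],[0,0,0]]]}}

```text
t: 22.25
tool_pos: [0.4176, 0.1487, 0.0136]
orientation: [0.716, 0.698, 0.001, 0.0]
force: [-0.8, -0.6, 9.2]
finger_gap: 0.0523
grip_force: 51.2
```

Scaled: 19.7 cm / 60 = 0.3283, 16 cm / 60 = 0.2667.

Emit:
{"api": "move_arm", "payload": {"deltas": [[4.6,[0,0,0.0333],[0,0,0]],[4.6,[0,0,0.1],[0,0,0]],[4.6,[0,0,0.1667],[0,0,0]],[4.6,[0.0667,0.02,0.1667],[0,0,0]],[4.6,[0.1333,0.04,0.1667],[0,0,0]],[4.6,[0.2,0.06,0.1667],[0,0,0]],[4.6,[0.2667,0.0783,0.1667],[0,0,0]],[4.6,[0.3283,0.0967,0.1667],[0,0,0]],[4.6,[0.3283,0.0967,0.1667],[0,0,0]],[4.6,[0.3283,0.0967,0.1667],[0,0,0]],[4.6,[0.3283,0.0967,0.1],[0,0,0]],[4.6,[0.3283,0.0967,0.05],[0,0,0]],[4.6,[0.3283,0.0967,0.025],[0,0,0]],[4.6,[0.3283,0.0967,0.0133],[0,0,0]],[4.6,[0.3283,0.0967,0.0083],[0,0,0]],[4.6,[0.3283,0.0967,0.0075],[0,0,0]],[4.6,[0.3283,0.0967,0.0075],[0,0,0]]]}}

```text
t: 23.95
tool_pos: [0.6145, 0.2065, 0.0178]
orientation: [0.717, 0.698, 0.001, 0.0]
force: [0.1, -0.2, -1.4]
finger_gap: 0.0521
grip_force: 53.9
```

Scaled: -0.1 cm / 60 = -0.0017, -0.05 cm / 60 = -0.0008.

Emit:
{"api": "move_arm", "payload": {"deltas": [[4.6,[0,0,-0.0008],[0,0,0]],[4.6,[0,0,-0.0017],[0,0,0]],[4.6,[0,0,-0.0017],[0,0,0]]]}}

```text
t: 24.25
tool_pos: [0.6145, 0.2065, 0.0176]
orientation: [0.717, 0.697, 0.001, 0.0]
force: [-5.8, -0.7, 18.9]
finger_gap: 0.0521
grip_force: 56.2
```

Scaled: -21.1 cm / 60 = -0.3517, -11.8 cm / 60 = -0.1967, 1.353 rad / 3.1416 = 0.4307.

Emit:
{"api": "move_arm", "payload": {"deltas": [[6.7,[0,0,0],[0,0,0]],[6.7,[0,0,0],[0,0,0]],[6.7,[0,0,0],[0,0,0]],[6.7,[0,0,0.0167],[0,0,0]],[6.7,[0,0,0.0667],[0,0,0]],[6.7,[0,0,0.15],[0,0,0]],[4,[0,0,0.2333],[0,0,0]],[4,[-0.04,-0.07,0.2333],[0,0,0.0446]],[4,[-0.08,-0.14,0.2333],[0,0,0.0891]],[4,[-0.12,-0.21,0.2333],[0,0,0.1337]],[4,[-0.16,-0.28,0.2333],[0,0,0.1783]],[4,[-0.1967,-0.3517,0.2333],[0,0,0.2228]],[4,[-0.1967,-0.3517,0.2333],[0,0,0.2674]],[4,[-0.1967,-0.3517,0.2333],[0,0,0.3119]],[4,[-0.1967,-0.3517,0.2333],[0,0,0.3565]],[4,[-0.1967,-0.3517,0.2333],[0,0,0.4011]],[4,[-0.1967,-0.3517,0.2333],[0,0,0.4307]],[4,[-0.1967,-0.3517,0.2333],[0,0,0.4307]],[4,[-0.1967,-0.3517,0.2333],[0,0,0.4307]]]}}

```text
t: 26.15
tool_pos: [0.4961, -0.0048, 0.1561]
orientation: [0.124, 0.992, -0.0, 0.0]
force: [-0.3, -0.0, -0.8]
finger_gap: 0.04
grip_force: 0.0
```

```bash
python3 - <<'E'
from h import *
me(); w=optics.camera("wrist"); P=cloud(w); z=P[:,:,2]; ok=w["z_map"]>0
for d in silhouettes("wrist","sieve")[:2]:
    m=d["pixels"]&ok&(z>.0035)&(z<.04); Q=P[m]; print(d["score"],m.sum(),rect(Q),np.percentile(Q,[1,99],axis=0).round(4))
    o=Q[:,:2].mean(0)-[0.01,0]
    hd=Q[np.hypot(*(Q[:,:2]-[.4525,.0065]).T)>.036]; print("handle",rect(hd))
    dm=Q[np.hypot(*(Q[:,:2]-[.4525,.0065]).T)<.04]; (x,y),r=cv2.minEnclosingCircle(dm[dm[:,2]>.0125][:,:2].astype(np.float32)); print("dome",x,y,r)
for d in silhouettes("wrist","cork_mat")[:3]:
    m=d["pixels"]&ok&(z>.003)&(z<.012); Q=P[m]; (x,y),r=cv2.minEnclosingCircle(Q[:,:2].astype(np.float32)); print("mat",d["score"],x,y,r)
c=optics.camera("top"); P=cloud(c); ok=c["z_map"]>0
for d in silhouettes("top","cork_mat")[:4]:
    m=d["pixels"]&ok&(P[:,:,2]>.002)&(P[:,:,2]<.02); Q=P[m]; print("mat",rect(Q))
a=cv2.resize(c["color"][185:265,195:295],(500,400)); b=cv2.resize(w["color"],(300,225))
o=np.zeros((400,800,3),np.uint8); o[:,:500]=a; o[:225,500:]=b; cv2.imwrite("pics/m6.png",o[:,:,::-1])
E
```

```text
t 26.15 tcp [ 0.4961 -0.0048  0.1561] psi 75.78 gap 0.04 F [-0.3 -0.  -0.8]
0.61 7107 (array([ 0.4663, -0.0016]), array([0.0609, 0.1066]), 55.0) [[ 0.4191 -0.0173  0.0063]
 [ 0.5199  0.0392  0.0286]]
handle (array([0.474 , 0.0151]), array([0.034 , 0.1095]), 74.2)
dome 0.45252129435539246 0.00935315154492855 0.034122951328754425
mat 0.8 0.7528527975082397 0.1006125956773758 0.0370023213326931
mat 0.67 0.6395130753517151 -0.004640477243810892 0.051650408655405045
mat (array([ 0.7907, -0.0406]), array([0.0774, 0.077 ]), 33.3)
mat (array([0.7861, 0.1234]), array([0.1099, 0.1077]), 20.8)
mat (array([ 0.7949, -0.1876]), array([0.07  , 0.0723]), 38.4)
mat (array([0.6812, 0.0158]), array([0.0399, 0.095 ]), 11.7)
```

View pics/m6.png

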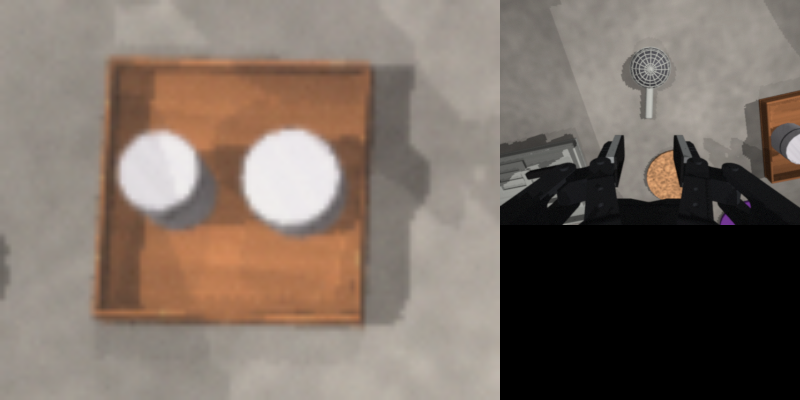

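Both tins stand upright in the wooden tray, at (158,172) and (291,178). The sieve is ahead, with its dome at (650,67) and handle at (650,103). I'll fit the sieve and the mat to their outlines more exactly.

```bash
cat > fit.py <<'E'
from h import *
from scipy.optimize import minimize
def proj(c,X):
    Y=X@c["R"].T+c["t"]; return Y[:,:2]/Y[:,2:]*f(c)+[c["cx"],c["cy"]]
def hull(img,c,X,S=4):
    p=cv2.convexHull((proj(c,X)*S).astype(np.int32)); cv2.fillConvexPoly(img,p,1)
t=np.linspace(0,2*np.pi,40)
def sieve(q):
    a=[np.c_[30*np.cos(b)*np.cos(t),30*np.cos(b)*np.sin(t),0*t+27*np.sin(b)] for b in np.linspace(0,1.5,6)]
    h=np.array([[x,y,z] for x in(-80,-28) for y in(-6,6) for z in(0,10)])
    R=np.array([[np.cos(q[2]),-np.sin(q[2]),0],[np.sin(q[2]),np.cos(q[2]),0],[0,0,1]])
    zo=q[3] if len(q)>3 else 0
    return [(np.array(A)/1000.)@R.T+[q[0],q[1],zo] for A in (np.vstack(a),h)]
def mat(q): return [np.c_[q[0]+.055*np.cos(t),q[1]+.055*np.sin(t),0*t+.006]]
def fit(views,model,q0):
    ms=[(c,cv2.resize(m.astype(np.uint8),None,fx=4,fy=4,interpolation=0)>0) for c,m in views]
    def cost(q):
        s=0
        for c,m in ms:
            im=np.zeros(m.shape,np.uint8)
            for X in model(q): hull(im,c,X+0)
            s+=1-(m&(im>0)).sum()/(m|(im>0)).sum()
        return s/len(ms)
    d=np.eye(len(q0))*.006
    if len(q0)>2: d[2,2]=.1
    r=minimize(cost,q0,method="Nelder-Mead",options=dict(initial_simplex=np.vstack([q0]+[np.array(q0)+x for x in d]),maxiter=120))
    return r.x.round(4),round(r.fun,3)
def near(cam,n,c,X):
    p=proj(c,np.array([X]))[0]/[640,480]; L=silhouettes(cam,n)
    L=[d for d in L if abs((d["extent"][0]+d["extent"][2])/2-p[0])<.06 and abs((d["extent"][1]+d["extent"][3])/2-p[1])<.08]
    return L[0]["pixels"] if L else None
E
python3 - <<'E'
from fit import *
sv=[];mv=[]
for cam in ("wrist","side","top"):
    c=optics.camera(cam); m=near(cam,"sieve",c,(.455,.005,.01))
    if m is not None: sv.append((c,m)); print(cam,"sieve",fit([sv[-1]],sieve,[.45,.006,2.9]))
    if cam!="wrist":
        m=near(cam,"cork_mat",c,(.645,.009,.006))
        if m is not None: mv.append((c,m)); print(cam,"mat",fit([mv[-1]],mat,[.645,.009]))
print(fit(mv,mat,[.645,.009]))
E
```

```text
wrist sieve (array([0.4471, 0.0121, 2.8594]), np.float64(0.097))
side sieve (array([0.4469, 0.0088, 2.8523]), np.float64(0.125))
side mat (array([0.645, 0.009]), np.float64(1.0))
top mat (array([0.6887, 0.0129]), np.float64(0.676))
(array([0.6887, 0.0129]), np.float64(0.838))
```

Scaled: -15.1 cm / 60 = -0.2517, -14.8 cm / 60 = -0.2467, -0.035 rad / 3.1416 = -0.0111.

Emit:
{"api": "move_arm", "payload": {"deltas": [[4,[-0.005,0.0033,-0.0667],[0,0,-0.0111]],[4,[-0.005,0.0033,-0.1333],[0,0,-0.0111]],[4,[-0.005,0.0033,-0.2],[0,0,-0.0111]],[4,[-0.005,0.0033,-0.2333],[0,0,-0.0111]],[4,[-0.005,0.0033,-0.2467],[0,0,-0.0111]],[4,[-0.005,0.0033,-0.2517],[0,0,-0.0111]],[4,[-0.005,0.0033,-0.2517],[0,0,-0.0111]],[0.7,[-0.005,0.0033,-0.2517],[0,0,-0.0111]],[0.7,[-0.005,0.0033,-0.2517],[0,0,-0.0111]],[0.7,[-0.005,0.0033,-0.2517],[0,0,-0.0111]],[0.7,[-0.005,0.0033,-0.2517],[0,0,-0.0111]],[0.7,[-0.005,0.0033,-0.2517],[0,0,-0.0111]],[0.7,[-0.005,0.0033,-0.2517],[0,0,-0.0111]]]}}

```text
t: 28.1
tool_pos: [0.4935, -0.0027, 0.0057]
orientation: [0.139, 0.99, 0.0, 0.001]
force: [-1.7, 0.4, 12.0]
finger_gap: 0.0096
grip_force: 48.9
```

```bash
python3 - <<'E'
from fit import *
me()
for cam,box in (("top",(300,186,350,236)),("side",(320,222,366,262))):
    c=optics.camera(cam); im=cv2.imread("pics/%s0.png"%cam).astype(int); m=np.zeros((480,640),bool)
    s=(slice(box[1],box[3]),slice(box[0],box[2])); m[s]=(im[:,:,2]-im[:,:,0])[s]>45
    print(cam,m.sum(),fit([(c,m)],mat,[.645,.009]))
E
```

```text
t 28.1 tcp [ 0.4935 -0.0027  0.0057] psi 73.97 gap 0.0096 F [-1.7  0.4 12. ]
top 1174 (array([0.6449, 0.0084]), np.float64(0.024))
side 862 (array([0.6467, 0.0046]), np.float64(0.031))
```

Scaled: 19.9 cm / 60 = 0.3317, 1.5 cm / 60 = 0.025.

Emit:
{"api": "move_arm", "payload": {"deltas": [[0.7,[0,0,0.025],[0,0,0]],[0.7,[0,0,0.0667],[0,0,0]],[0.7,[0.0667,-0.0017,0.1],[0,0,0]],[0.7,[0.1333,-0.0033,0.1],[0,0,0]],[0.7,[0.2,-0.005,0.1],[0,0,0]],[0.7,[0.2667,-0.0067,0.1],[0,0,0]],[0.7,[0.3317,-0.0067,0.1],[0,0,0]],[0.7,[0.3317,-0.0067,0.0833],[0,0,0]],[0.7,[0.3317,-0.0067,0.0583],[0,0,0]],[0.7,[0.3317,-0.0067,0.05],[0,0,0]],[0.7,[0.3317,-0.0067,0.05],[0,0,0]],[0.7,[0.3317,-0.0067,0.05],[0,0,0]]]}}

```text
t: 29.4
tool_pos: [0.6918, -0.0067, 0.0353]
orientation: [0.139, 0.99, -0.0, 0.0]
force: [0.6, 1.0, 0.0]
finger_gap: 0.0102
grip_force: 49.3
```

```bash
python3 - <<'E'
from fit import *
me(); zo=.0297-.005
for cam in ("wrist","side","top"):
    c=optics.camera(cam)
    if cam=="wrist": save(c,"w7.png")
    m=near(cam,"sieve",c,(.65,.005,.03))
    if m is not None: print(cam,"sieve",m.sum(),fit([(c,m)],lambda q:sieve(list(q)+[zo]),[.646,.006,2.86]))
E
```

```text
t 29.4 tcp [ 0.6918 -0.0067  0.0353] psi 73.97 gap 0.0102 F [0.6 1.  0. ]
side sieve 377 (array([0.6471, 0.01  , 2.8736]), np.float64(0.209))
```

View pics/w7.png

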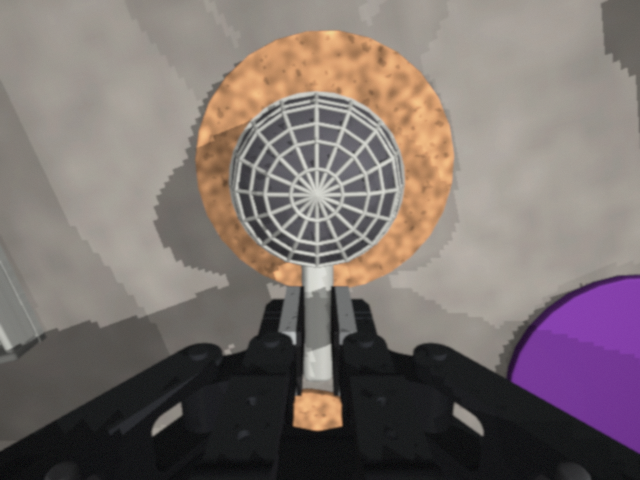

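The wrist picture shows the rim centred near (317,180) and the mat near (326,158). I'll project both at their own heights to get the true offset.

```bash
python3 - <<'E'
from fit import *
c=optics.camera("wrist"); im=c["color"].astype(int)
m=(im[:,:,0]-im[:,:,2]>45)&(im[:,:,1]>im[:,:,2]+10); m[295:]=0
n,l,st,_=cv2.connectedComponentsWithStats(m.astype(np.uint8))
pts=np.argwhere(l==1+np.argmax(st[1:,4]))[:,::-1].astype(np.float32); h=cv2.convexHull(pts)
fm=np.zeros((480,640),np.uint8); cv2.fillConvexPoly(fm,h.astype(np.int32),1); fm[285:]=0
def cost_mat():
    from scipy.optimize import minimize
    def co(q):
        i=np.zeros((1920,2560),np.uint8); hull(i,c,mat(q)[0]); i[285*4:]=0; M=cv2.resize(fm,None,fx=4,fy=4,interpolation=0)
        return 1-(M&i).sum()/(M|i).sum()
    r=minimize(co,[.645,.008],method="Nelder-Mead",options=dict(initial_simplex=[[.645,.008],[.652,.008],[.645,.015]],maxiter=60)); return r.x,r.fun
print("mat",cost_mat())
d=silhouettes("wrist","sieve"); print([(round(x["score"],2),(np.array(x["extent"])*[640,480,640,480]).round()) for x in d[:2]])
# rim by model: dome silhouette bounds for candidates
m=d[0]["pixels"].copy() if d else None
if d:
    m[268:]=0
    X=np.argwhere(m)[:,::-1]; lo,hi=X.min(0),X.max(0); print(lo,hi)
    for q in ((.647,.010,2.862),(.645,.008,2.862)):
        p=proj(c,sieve(list(q)+[.0297-.0007])[0]); print(q,p.min(0).round(1),p.max(0).round(1))
E
```

```text
mat (array([0.64713226, 0.01110389]), np.float64(0.005054923347184714))
[(0.64, array([230.,  94., 404., 381.]))]
[227  91] [405 267]
(0.647, 0.01, 2.862) [241.4  94.4] [404.4 260. ]
(0.645, 0.008, 2.862) [234.1  90.3] [397.6 256.5]
```

Scaled: -2.35 cm / 60 = -0.0392, -2.25 cm / 60 = -0.0375.

Emit:
{"api": "move_arm", "payload": {"deltas": [[0.7,[0,0.0033,-0.0133],[0,0,0]],[0.7,[0,0.0033,-0.025],[0,0,0]],[0.7,[0,0.0033,-0.0333],[0,0,0]],[0.7,[0,0.0033,-0.0375],[0,0,0]],[0.7,[0,0.0033,-0.0392],[0,0,0]],[0.7,[0,0.0033,-0.0392],[0,0,0]]]}}

```text
t: 30.4
tool_pos: [0.6917, -0.0046, 0.0118]
orientation: [0.139, 0.99, -0.0, -0.0]
force: [-7.5, 0.1, 13.2]
finger_gap: 0.0101
grip_force: 50.8
```

Scaled: -24 cm / 60 = -0.4, 23 cm / 60 = 0.3833.

Emit:
{"api": "move_arm", "payload": {"deltas": [[3,[0,0,0],[0,0,0]],[3,[0,0,0],[0,0,0]],[3,[0,0,0],[0,0,0]],[3,[0,0,0.0167],[0,0,0]],[3,[0,0,0.0667],[0,0,0]],[3,[0,0,0.15],[0,0,0]],[3,[0,0,0.2333],[0,0,0]],[3,[-0.0833,0,0.2833],[0,0,0]],[3,[-0.1667,0,0.3167],[0,0,0]],[3,[-0.25,0,0.35],[0,0,0]],[3,[-0.3333,0,0.3833],[0,0,0]],[3,[-0.4,0,0.3833],[0,0,0]],[3,[-0.4,0,0.3833],[0,0,0]],[3,[-0.4,0,0.3833],[0,0,0]]]}}

```text
t: 31.8
tool_pos: [0.4516, -0.0047, 0.2425]
orientation: [0.139, 0.99, 0.0, 0.001]
force: [0.6, -0.3, 0.9]
finger_gap: 0.0302
grip_force: 0.0
```

```bash
python3 - <<'E'
from fit import *
me(); out=[]
for cam in ("top","side"):
    c=optics.camera(cam); m=near(cam,"sieve",c,(.655,.005,.01))
    if m is not None: print(cam,"sieve",fit([(c,m)],lambda q:sieve(list(q)+[.006]),[.646,.008,2.86]))
    if cam=="top": save(c,"end.png",(100,130,560,340),1.7)
    out.append(c["color"])
    P=cloud(c); 
    for n in ("mug","tiffin"):
        for d in silhouettes(cam,n)[:1]: print(n,np.median(P[d["pixels"]&(c["z_map"]>0)],0).round(3))
E
```

```text
t 31.8 tcp [ 0.4516 -0.0047  0.2425] psi 73.97 gap 0.0302 F [ 0.6 -0.3  0.9]
top sieve (array([0.6471, 0.0077, 2.8559]), np.float64(0.13))
mug [0.559 0.504 0.042]
tiffin [ 0.593 -0.504  0.058]
side sieve (array([0.6466, 0.0099, 2.8031]), np.float64(0.119))
mug [0.563 0.467 0.056]
tiffin [ 0.592 -0.525  0.059]
```

View pics/end.png

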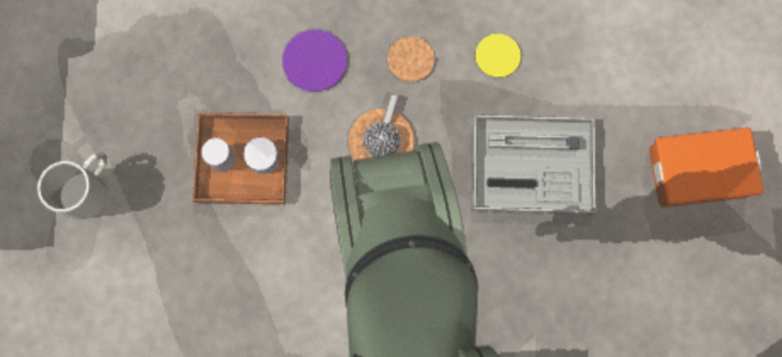

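Everything is in place: the sieve sits centred on the larger cork mat at (381,137), the tins stand in the wooden tray, the utensils are in the steel tray, and the mug and tiffin haven't moved. Handing in.

```bash
python3 -c "
from plant import robot
print(robot.finish_job())"
```

```text
the job is handed in; nothing more can be done
None
```

I handed the job in at about 32 s with all five things put away in the order asked: the spatula and tongs lie flat in the steel tray, both tins stand in the wooden tray, the sieve sits dome up on the larger cork mat within about 2 mm of its middle by the top camera (about 5 mm by the side camera), and the mug and tiffin box stayed where they were.

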